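Index the stake turret and lock it

ROBOT

A 7-joint arm with a two-finger parallel gripper is mounted at the origin on the work surface. World frame = base frame: x ahead of the robot, y to its left, z up, the work surface at z = 0. Lengths are in m, angles in rad, forces in N, time in s.
With the tool pointing down it reaches from about 0.4 to 0.85 m from the base axis. Payload 10.4 kg.
Tool frame: the origin (TCP) lies at the very end of the fingers, on their centre line; the grasp point (between the pads) lies manip.hold_point_z behind it (manip.hold_point_z is the distance from the TCP to the grasp point, in m); z points along the fingers, y is the direction in which the jaws open and shut (so a half turn about z gives the same grasp; the last joint's range is limited). The gripper opens to 85 mm and grips with 20 to 120 N. Pads are 22 mm wide; open, the fingers measure 114 mm over their backs; the gripper's body (76 mm by 85 mm) begins 54 mm behind the grasp point. The pads swing forward as they close: fully open they stand 13 mm farther back than shut.
Start: joints at [-1.228, 0.332, -0.065, 1.46, 0.022, 1.35, -0.088], TCP at [0.224, 0.584, 0.231] pointing down, gripper open.
Joint ranges: [-2.6, 2.6], [-0.5, 2.12], [-1.47, 1.34], [0.16, 2.42], [-1.27, 4.41], [0.06, 2.06], [-2.6, 2.6]. Speed limits (rad/s): [2.22, 2.22, 2.79, 2.79, 3.14, 3.14, 3.14].

INTERFACE

Orientations are given as a unit quaternion [x, y, z, w].
In Python, from workcell import manip gives the robot as it stands.
- The arm moves only by the tool jog_arm, never from a script. Its arguments are lists of equal length, an entry for each row: "translation": the shift along the world's x, y, z in mm, a list of three; "turn": the turn about the world's z in degrees. In form: {"translation": [[x, y, z], ...], "turn": [turn, ...]}. A call has 1 to 12 rows; each row is the pose to reach, as a shift and turn from the pose measured when the call began; what a row does not reach only later rows make up. A row lasts 1/12 s, in which the tool goes at most 41.7 mm and 7.16 degrees, less where a joint would pass 70% of its speed; a pose out of reach is approached as far as the arm can. A call with a gripper value outside its range is refused whole. "grip" is the finger opening in mm, from 0 to 85.4, set as the call begins (left out, the last holds). The fingers move at their own pace and stop on an object; "grip_force" is the grip in N (left out, the last holds). Time passes only in rows, so rows that repeat a pose let the fingers close. It gives the time, the measured TCP pose, the force and the opening at its end, in the units of the state.
- manip.get_obs(): the state, without advancing time (a new reading comes with each control period).
- manip.camera(name): name is "scene" or "side" or "wrist"; returns a dict with "frame" (384x512x3 uint8, red, green, blue), "mtx" (3x3 intrinsics, pixels), "pose" (4x4, takes a point from camera to world coordinates). Camera axes: x right, y down, z forward; pixel columns grow to the right and rows downward; lengths in m; the calibration is good to about 2 mm. The wrist camera is an equidistant fisheye: a pixel r from the principal point sees the ray r / f radians off the axis. A picture is of the moment at which its call begins. There is no depth.
- manip.hand_in(): hands the job in, once; it reports no verdict.
Trained networks look in a picture, given as the dict that the camera call returned (one of the last four; its "shot" number tells which), for a name from the list of things; names that differ only in an ending like _2 or _b are one class to them, and where a whole thing is asked for, a point or a joint stands for the part that bears it (a point fixed in the world has none). Each returns a list of dicts, best first, with "confidence" (0 to 1); they miss things now and then, are a little off and sometimes report something else, mostly with a low value. They report only what shows in the picture. A call takes as long as a camera call.
- manip.outline_of(picture, label): "mask" (384x512 bool, what is visible of it) and "extent" ([left, top, right, bottom] in pixels, round what is visible of it).
- manip.pinpoint(picture, label): "at" ([column, row] in pixels: a listed point, or the origin of a listed thing).
The state is a dict: "clock": time; "joint_pos": joint angles; "joint_velocities": joint speeds; "tau": joint torques, N m; "position": TCP position; "ee_rot": TCP orientation; "ft_force": force on the tool from outside, world axes, zero at the start; "torque": the same for the moment, N m; "grip_width": opening from 0.0 (shut) to 1.0 (fully open).
Only numpy, scipy, OpenCV 4.12 (cv2) and the standard library are available. Lean on these libraries where they do the work, as an engineer would, in place of code of your own. Each camera call takes 0.05 s, during which the arm holds its last target. There are 200 camera calls.

TASK

With the gripper's fingertips or the outside of its fingers, push the metal tab of the stake turret round until its pointer points at the middle of the red disc on the log, and only then press the black locking knob at the turret's centre all the way down. Push and press only: do not lift the turret off its seat. Leave everything else on the bench where it is.

Things in the scene. Friction and masses are not known exactly. Their poses are not given: they have to be found in the camera images.
- hub (a point): Point on the turret's vertical axis, fixed to the base, 86 mm above the bench (height of the locking knob's top before it is pressed). The base is a slice of log, 290 mm across and 18 mm thick, fixed to the bench; on it a dark steel turret disc (116 mm across, top 44 mm above the bench) carries four little forming stakes, none higher than 72 mm above the bench and all within 60 mm of the axis.
- tab (a point): Middle of the bright metal tab that sticks straight out from the turret disc: a radial bar 14 mm wide, reaching from the disc to 109 mm from the axis, its underside 30 mm and its top 60 mm above the bench; this point is 96 mm from the axis, 45 mm above the bench. The log's top (18 mm) lies below it, so a fingertip can stand beside it. A small brass pointer at the tab's outer end points outward.
- pointer (a point): Where the pointer aims: the point on the circle of coloured discs, 125 mm from the axis, in the tab's direction. It turns with the tab.
- disc_red: The red disc, 30 mm across and 3 mm thick, set on the log's top; its centre is 125 mm from the axis. It lies in any one of six places; blue, yellow, green, white and black discs take the other five. Places are 40 degrees apart, three either side, at joint values of the turret of plus or minus 60, 100 and 140 degrees.
- turret (a joint): Turn of the turret in rad, growing anticlockwise seen from above, stops at -2.75 and 2.75; at the start between -0.6 and 0.6. It turns stiffly (about 2.5 N pushed at the tab), without clicks, and stays where it is left. When the pointer is at the red disc the value is between -2.45 and 2.45; there is no way through past the stops.
- seat (a joint): How far the turret is lifted off its seat, in m: 0 when it rests on it. Only its weight (about 0.8 kg) holds it down.
- lock (a joint): Travel of the black locking knob in m: 0 up, as at the start, 0.008 fully down. It moves straight down, takes about 5 N and stays down.
- knob_top (a point): Centre of the top of the black locking knob, 32 mm across, on the turret's axis; 86 mm above the bench while up, 78 mm when down. It does not turn with the turret.
- orn_a: Bystander, to be left alone: small stepped gilt ornament, 26 mm square, 24 mm tall, standing just beyond the log slice's edge. Origin at its underside.
- orn_b: Bystander, to be left alone: a second such ornament. Origin at its underside.
- hammer: Bystander, to be left alone: hammer lying on the left of the bench. Origin at its underside.
- jar: Bystander, to be left alone: jar 66 mm across, 90 mm tall, far left. Origin at its underside.
- whetstone: Bystander, to be left alone: grey whetstone block 200 x 65 x 28 mm on the right. Origin at its underside.
- mug: Bystander, to be left alone: blue mug 76 mm across, 85 mm tall, far right. Origin at its underside.
- driver: Bystander, to be left alone: screwdriver lying at the far right edge. Origin at its underside.

How it is judged:
By the outcome, as a careful person would: the job done as asked, in the order asked, and still so for the second after the job is handed in, with the robot touching nothing.
It also fails if it takes over 45 s, if anything falls off the work surface, if the arm or the gripper's body presses on something with over 40 N, if the wrist force passes 120 N, or if a joint passes its speed limit or range.

## Working session

There is one attempt and no reset: what is moved stays moved. The work goes in short steps, Python scripts to look and compute and a tool call to move; the robot and the scene stay as the last step left them, time stands still between calls to the robot, and variables do not carry over. Pictures are saved under pics/ and viewed, about 8 in all and at most 12, crops included, and the job is handed in when it is done.

Besides the shell and the picture viewer there is one more tool, called after "Emit:" as name(argument=value, ...) on one line, values as JSON. jog_arm: Moves the arm, as the interface text tells. Its arguments: {"type":"object","properties":{"translation":{"type":"array"},"turn":{"type":"array"},"grip":{"type":"number"},"grip_force":{"type":"number"}},"required":["translation","turn"]}

```bash
mkdir -p pics
cat > h.py <<'E'
import numpy as np, cv2
from workcell import manip
def ray(p,uv):
    K=p["mtx"];T=np.array(p["pose"]);d=np.linalg.inv(K)@[uv[0],uv[1],1]
    return T[:3,3],T[:3,:3]@d
def onz(p,uv,z):
    o,d=ray(p,uv);return o+d*(z-o[2])/d[2]
def proj(p,X):
    T=np.array(p["pose"]);c=T[:3,:3].T@(np.array(X)-T[:3,3]);q=np.array(p["mtx"])@c;return q[:2]/q[2]
E
python3 - <<'E'
from h import *
o=manip.get_obs();print(o["clock"],o["position"],o["ee_rot"],o["grip_width"],manip.hold_point_z)
ims=[]
for n in("scene","side"):
    p=manip.camera(n);ims.append(p["frame"])
    for l,z in(("hub",.086),("knob_top",.086),("tab",.045),("pointer",.02),("disc_red",.021),("orn_a",0)):
        for r in manip.pinpoint(p,l)[:2]:
            print(n,l,np.round(r["at"],1),round(r["confidence"],2),np.round(onz(p,r["at"],z),4))
cv2.imwrite("pics/a.png",np.vstack(ims)[:,:,::-1])
E
```

```text
0.0 [0.22344236 0.58327715 0.23050657] [ 1.81885557e-01  9.83319438e-01 -7.19380800e-04 -9.41105836e-05] 0.9997619301545292 0.0187
scene hub [254.8 183.4] 0.62 [ 0.554  -0.0518  0.086 ]
scene knob_top [239.2 169.9] 0.72 [ 0.4865 -0.0354  0.086 ]
scene knob_top [253.6 184.3] 0.41 [ 0.553  -0.0564  0.086 ]
scene tab [242.2 171. ] 0.81 [ 0.4745 -0.0069  0.045 ]
scene pointer [236.6 168.6] 0.78 [0.4405 0.0079 0.02  ]
scene pointer [263.8 168.1] 0.45 [0.5111 0.0572 0.02  ]
scene disc_red [262.3 170.3] 0.61 [0.5127 0.0464 0.021 ]
scene orn_a [321.3 211.2] 0.41 [0.7381 0.0261 0.    ]
side hub [248.7 192.4] 0.71 [ 0.5559 -0.0609  0.086 ]
side knob_top [250.1 192.5] 0.65 [ 0.5597 -0.0638  0.086 ]
side knob_top [211.8 200.5] 0.65 [ 0.4292 -0.0272  0.086 ]
side tab [220.3 198.2] 0.57 [0.4773 0.0012 0.045 ]
side pointer [213.6 199.9] 0.74 [0.4639 0.0276 0.02  ]
side disc_red [219.7 195.1] 0.55 [0.4938 0.0358 0.021 ]
side orn_a [247.6 191.8] 0.57 [0.5992 0.014  0.    ]
side orn_a [296.1 210. ] 0.43 [ 0.6981 -0.154   0.    ]
```

View pics/a.png

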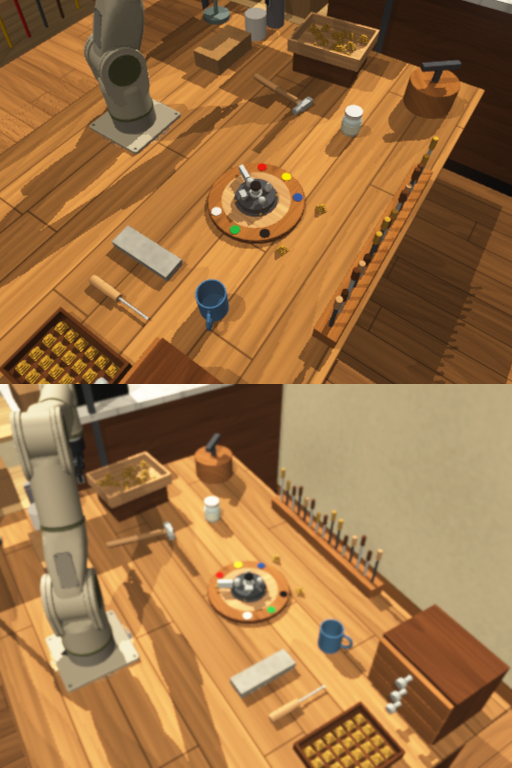

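The views show the turret near (255,185) in scene. Red is at (262,167), and clockwise from it are yellow, blue, black, green and white. The tab points toward the robot, between white and red. Next I'll fit the disc circle.

```bash
cat > fit.py <<'E'
from h import *
from scipy.optimize import least_squares
ang=np.radians([-60,-100,-140,140,100,60]) # red yellow blue black green white
def discs(p,h0):
    f=p["frame"];hsv=cv2.cvtColor(f,cv2.COLOR_RGB2HSV).astype(int);H,S,V=hsv[...,0],hsv[...,1],hsv[...,2]
    m=[((H<5)|(H>174))&(S>190)&(V>120),(H>24)&(H<33)&(S>180)&(V>150),(H>100)&(H<125)&(S>110),V<45,(H>45)&(H<80)&(S>110),(S<70)&(V>170)]
    out=[]
    for k,mm in enumerate(m):
        c0=proj(p,[h0[0]-.125*np.cos(ang[k]),h0[1]-.125*np.sin(ang[k]),.021])
        n,l,st,c=cv2.connectedComponentsWithStats(mm.astype(np.uint8))
        b=[(np.hypot(*(c[i]-c0)),i) for i in range(1,n) if st[i,4]>12 and np.hypot(*(c[i]-c0))<12]
        out.append(None if not b else (c[min(b)[1]],st[min(b)[1],4]))
    return out
E
python3 - <<'E'
from fit import *
big=[]
for n in("scene","side"):
    p=manip.camera(n);d=discs(p,(.557,-.06))
    X=[(k,onz(p,v[0],.021)[:2]) for k,v in enumerate(d) if v]
    print(n,[(k,np.round(x,4),d[k][1]) for k,x in X])
    f=lambda q:np.concatenate([x-(q[:2]-.125*np.array([np.cos(ang[k]+q[2]),np.sin(ang[k]+q[2])])) for k,x in X])
    r=least_squares(f,[.557,-.06,0],loss="soft_l1",f_scale=.003);print(r.x,np.round(r.fun*1e3,1))
    c=proj(p,[.557,-.06,.03]).astype(int);big.append(cv2.resize(p["frame"][c[1]-50:c[1]+50,c[0]-65:c[0]+65],None,fx=6,fy=6,interpolation=2)[:300*2])
    for r in manip.pinpoint(p,"tab")[:3]+manip.pinpoint(p,"orn_a")[:3]: print(np.round(r["at"],1),r["confidence"],onz(p,r["at"],.045),onz(p,r["at"],0))
cv2.imwrite("pics/b.png",cv2.resize(np.vstack(big),(390,600))[:,:,::-1])
E
```

```text
scene [(0, array([0.5022, 0.0578]), np.int32(44)), (1, array([0.5871, 0.0674]), np.int32(51)), (2, array([0.6585, 0.0182]), np.int32(48)), (3, array([ 0.6445, -0.1446]), np.int32(22)), (4, array([ 0.5699, -0.1791]), np.int32(66)), (5, array([ 0.4868, -0.1584]), np.int32(61))]
[ 0.55657604 -0.05502979 -0.07522269] [-0.2  0.1 -0.4  1.3  0.4  0.3 -1.5 -2.3  0.9  0.3  0.7 -0.1]
[243.1 171.1] 0.56 [ 0.47700847 -0.00565452  0.045     ] [0.45305683 0.02410484 0.        ]
[280.2 252.2] 0.53 [ 0.72422303 -0.18039217  0.045     ] [ 0.71142618 -0.15851731  0.        ]
[319.1 208.6] 0.5 [7.40113958e-01 6.98510048e-04 4.50000000e-02] [0.72803414 0.03074453 0.        ]
side [(0, array([0.5039, 0.0558]), np.int32(22)), (1, array([0.5879, 0.0653]), np.int32(35)), (2, array([0.6594, 0.0172]), np.int32(15)), (4, array([ 0.5705, -0.1801]), np.int32(34)), (5, array([ 0.4883, -0.158 ]), np.int32(51))]
[ 0.55800872 -0.05578914 -0.07257112] [ 0.4 -0.9 -0.7 -0.1  0.  -0.2 -0.2  0.1  0.5  1.2]
[225.1 199.6] 0.89 [ 0.48820839 -0.01349737  0.045     ] [0.50865921 0.02366501 0.        ]
[296.  209.3] 0.61 [ 0.67271515 -0.18227378  0.045     ] [ 0.69974249 -0.15112723  0.        ]
[276.8 179.3] 0.52 [ 0.70052523 -0.02526539  0.045     ] [0.72854382 0.01147754 0.        ]
```

View pics/b.png

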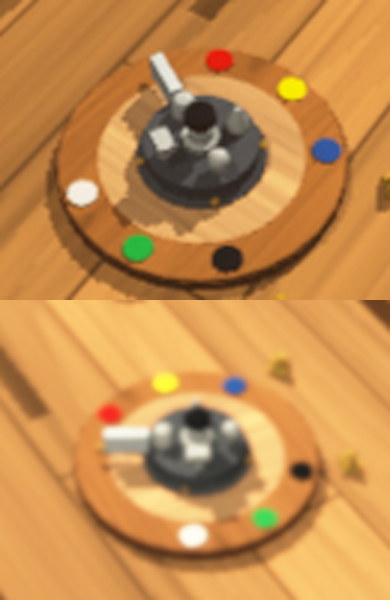

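Both cameras agree:
- **Hub:** about (0.557, -0.055).
- **Red disc:** bearing 116° from the hub.
- **Tab:** about 148°, so it has to go roughly 32° clockwise.

I'll approach on the tab's anticlockwise side with the gripper shut.

Emit:
jog_arm(translation=[[235,-624,0],[235,-624,0],[235,-624,0],[235,-624,0],[235,-624,0],[235,-624,0],[235,-624,0],[235,-624,0],[235,-624,0],[235,-624,0],[235,-624,0],[235,-624,0]], turn=[-11,-11,-11,-11,-11,-11,-11,-11,-11,-11,-11,-11], grip=0)

```text
clock: 2.0
position: [0.4, 0.1137, 0.2317]
ee_rot: [0.275, 0.961, 0.001, 0.0]
ft_force: [1.6, 1.0, 0.1]
grip_width: -0.002
```

Emit:
jog_arm(translation=[[58,-155,0],[58,-155,0],[58,-155,0],[58,-155,0],[58,-155,0],[58,-155,-40],[58,-155,-80],[58,-155,-110],[58,-155,-110],[58,-155,-110]], turn=[0,0,0,0,0,0,0,0,0,0])

```text
clock: 2.83
position: [0.4574, -0.0415, 0.1216]
ee_rot: [0.275, 0.961, -0.0, -0.001]
ft_force: [0.6, -0.6, 0.8]
grip_width: 0.002
```

```bash
cat > look.py <<'E'
import sys
from h import *
o=manip.get_obs();print(o["clock"],np.round(o["position"],4),np.round(o["ee_rot"],3),o["ft_force"])
ims=[]
hub=np.array([.557,-.0554]);
for n in("scene","side"):
    p=manip.camera(n)
    for r in manip.pinpoint(p,"tab")[:2]:
        x=onz(p,r["at"],.045)[:2]-hub; print(n,"tab",round(r["confidence"],2),np.linalg.norm(x),np.degrees(np.arctan2(x[1],x[0])))
    for r in manip.pinpoint(p,"pointer")[:2]:
        x=onz(p,r["at"],.045)[:2]-hub; print(n,"ptr",round(r["confidence"],2),np.linalg.norm(x),np.degrees(np.arctan2(x[1],x[0])))
    c=proj(p,[.54,-.05,.06]).astype(int);ims.append(cv2.resize(p["frame"][c[1]-50:c[1]+50,c[0]-65:c[0]+65],(390,300),interpolation=2))
w=manip.camera("wrist");np.savez("w.npz",f=w["frame"],K=w["mtx"],T=w["pose"])
cv2.imwrite(sys.argv[1],np.hstack([np.vstack(ims),cv2.resize(w["frame"],(400,300)) if 0 else np.vstack([cv2.resize(w["frame"],(400,300)),np.zeros((300,400,3),np.uint8)])])[:,:,::-1])
E
python3 look.py pics/c.png
```

```text
2.8333 [ 0.4574 -0.0415  0.1216] [ 0.275  0.961 -0.    -0.001] [ 0.60843445 -0.59969394  0.82253308]
scene tab 0.87 0.09506835438343499 146.90910354713589
scene tab 0.45 0.18967290846408572 15.651279384665198
scene ptr 0.75 0.11463178720738429 154.61208248357022
scene ptr 0.62 0.2153873889919995 -32.46506904123393
side tab 0.97 0.07962049419595724 155.93375249272998
side ptr 0.7 0.12618486921924357 155.87701170058165
```

View pics/c.png

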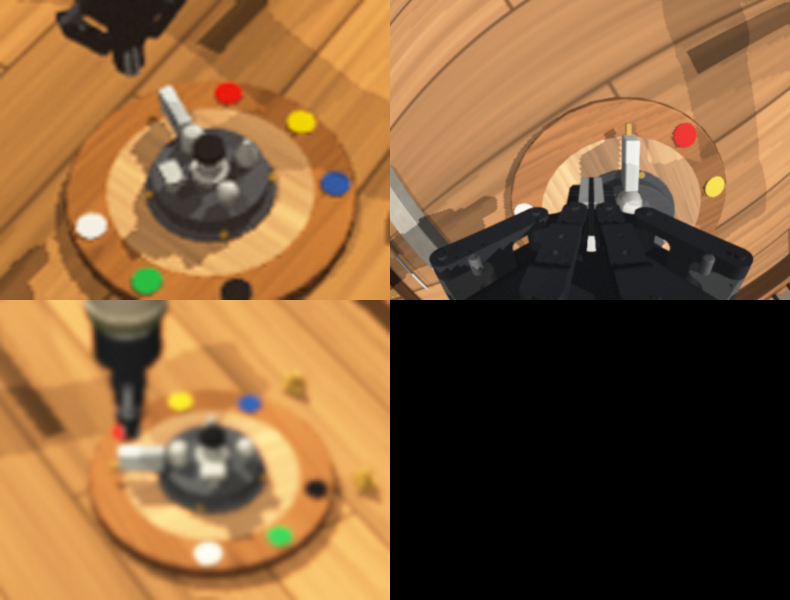

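The wrist view shows the tab top from (630,138) to (630,193) with the brass pointer at (629,128). The shut fingers are clear on its left. I'll measure the tab bearing with the wrist fisheye.

```bash
cat > wr.py <<'E'
from h import *
def wonz(p,uv,z):
    K=np.array(p["mtx"]);T=np.array(p["pose"]);x=(uv[0]-K[0,2])/K[0,0];y=(uv[1]-K[1,2])/K[1,1]
    t=np.hypot(x,y);d=T[:3,:3]@np.array([x/t*np.sin(t),y/t*np.sin(t),np.cos(t)]);o=T[:3,3]
    return (o+d*(z-o[2])/d[2])[:2]
hub=np.array([.557,-.0554])
def pol(X): x=X-hub;return np.round([np.linalg.norm(x)*1e3,np.degrees(np.arctan2(x[1],x[0]))],1)
def comps(p,m,mn=40):
    n,l,st,c=cv2.connectedComponentsWithStats(m.astype(np.uint8))
    return [(l==i,c[i],st[i,4]) for i in range(1,n) if st[i,4]>mn]
def measure(p):
    f=p["frame"];h=cv2.cvtColor(f,cv2.COLOR_RGB2HSV).astype(int);H,S,V=h[...,0],h[...,1],h[...,2]
    for nm,m in(("red",((H<6)|(H>174))&(S>170)&(V>110)),("yellow",(H>24)&(H<33)&(S>150)&(V>150))):
        for mm,c,a in comps(p,m): print(nm,c.round(1),a,wonz(p,c,.021).round(4),pol(wonz(p,c,.021)))
    for mm,c,a in comps(p,(S<45)&(V>185),60):
        P=np.array([wonz(p,(u,v),.06) for v,u in np.argwhere(mm)])
        q=np.linalg.norm(P-hub,axis=1);k=(q>.07)&(q<.105)
        if k.sum()<20: continue
        e=cv2.fitLine(P[k].astype(np.float32)*1e3,cv2.DIST_HUBER,0,.01,.01).ravel()
        print("tab",c.round(1),a,"rmax",q.max(),"mean",pol(P[k].mean(0)),"line ang",np.degrees(np.arctan2(e[1],e[0])))
E
python3 - <<'E'
from wr import *
w=np.load("w.npz");p=dict(frame=w["f"],mtx=w["K"],pose=w["T"]);measure(p)
for uv in((308,177),(307,248),(306,163)):print(pol(wonz(p,uv,.06)))
E
```

```text
red [377.4 172.7] 735 [0.5019 0.0583] [126.3 115.8]
yellow [415.5 238.4] 421 [0.5863 0.0678] [126.6  76.6]
tab [310.2 210.7] 1055 rmax 0.11023409447709874 mean [ 88.4 148.2] line ang -28.798094
[111.7 149.7]
[ 55.2 148.8]
[121.9 150.4]
```

Red is at 115.8° in every view and the tab at about 148.5°. Now I'll descend and work out the arc numbers.

Emit:
jog_arm(translation=[[0,0,-30],[0,0,-60],[0,0,-86],[0,0,-86],[0,0,-86]], turn=[0,0,0,0,0])

```text
clock: 3.6
position: [0.4583, -0.0414, 0.0369]
ee_rot: [0.275, 0.961, 0.0, 0.0]
ft_force: [0.8, 0.4, 0.7]
grip_width: -0.002
```

```bash
cat > arc.py <<'E'
import sys
from wr import *
# args: tab angles; finger d (mm)
o=manip.get_obs();P0=o["position"][:2];q=o["ee_rot"];jaw=np.degrees(2*np.arctan2(q[1],q[0]))-90
d=float(sys.argv[1])/1e3
x=P0-hub;print(np.round(o["position"],4),o["ft_force"],"jaw",jaw)
for a in map(float,sys.argv[2:]):
    r=np.radians(a);u=np.array([np.cos(r),np.sin(r)]);n=np.array([-u[1],u[0]])
    print(a,"now along/perp",np.round([x@u*1e3,x@n*1e3],1),"shift",np.round((hub+.092*u+d*n-P0)*1e3,1),"turn",round(a-90-jaw,1))
E
python3 arc.py 21.3 148.5 145 141.5 138 134.5 131 127.5 124 121
```

```text
[ 0.4583 -0.0414  0.0369] [0.84664206 0.35291408 0.70252001] jaw 58.03342159415999
148.5 now along/perp [91.5 39.7] shift [ 9.1 15.9] turn 0.5
145.0 now along/perp [88.9 45.2] shift [11.1 21.3] turn -3.0
141.5 now along/perp [86.  50.5] shift [13.5 26.6] turn -6.5
138.0 now along/perp [82.7 55.7] shift [16.1 31.8] turn -10.0
134.5 now along/perp [79.2 60.6] shift [19.  36.7] turn -13.5
131.0 now along/perp [75.3 65.3] shift [22.3 41.5] turn -17.0
127.5 now along/perp [71.2 69.8] shift [25.8 46. ] turn -20.5
124.0 now along/perp [66.8 74. ] shift [29.6 50.4] turn -24.0
121.0 now along/perp [62.8 77.4] shift [33.1 53.9] turn -27.0
```

Emit:
jog_arm(translation=[[5,9,0],[9,16,0],[11,21,0],[13.5,26.5,0],[16,32,0],[19,36.5,0],[22.5,41.5,0],[26,46,0],[29.5,50.5,0],[33,54,0],[33,54,0],[33,54,0]], turn=[0,0,-3,-6.5,-10,-13.5,-17,-20.5,-24,-27,-27,-27])

```text
clock: 4.6
position: [0.4923, 0.0137, 0.0379]
ee_rot: [0.491, 0.871, 0.001, 0.001]
ft_force: [0.1, -0.1, -0.5]
grip_width: -0.003
```

```bash
cat >> look.py <<'E'
from wr import measure
measure(w)
E
python3 arc.py 21.3 121 115.8; python3 look.py pics/d.png
```

```text
[0.4923 0.0137 0.0379] [ 0.08879495 -0.10538687 -0.52872828] jaw 31.20804567389621
121.0 now along/perp [92.5 19.9] shift [-1.  -1.2] turn -0.2
115.8 now along/perp [90.4 28.2] shift [5.5 4.5] turn -5.4
4.6 [0.4923 0.0137 0.0379] [0.491 0.871 0.001 0.001] [ 0.08879495 -0.10538687 -0.52872828]
scene tab 0.85 0.09416901883259715 122.60359056165954
side tab 0.77 0.0985092701651715 124.86312112120521
side ptr 0.79 0.11317757700720082 126.94835885052346
red [318.7 172.3] 1945 [0.5024 0.06  ] [127.7 115.3]
yellow [426.3 228.3] 1018 [0.5862 0.0685] [127.3  76.7]
tab [308.5 247.3] 1119 rmax 0.11175384119175868 mean [ 97.5 119.9] line ang -62.8441
```

View pics/d.png

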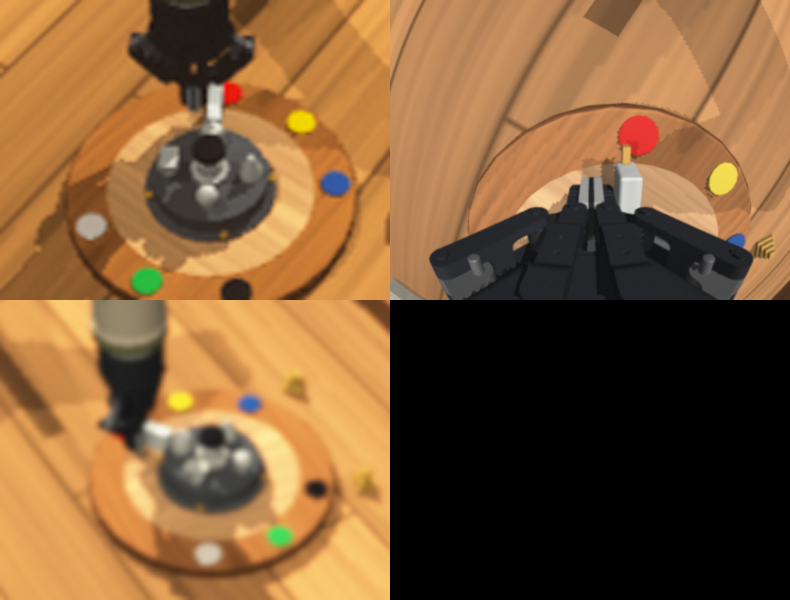

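Wrist view: the pointer at (627,155) is just left of the red disc's centre at (638,134), about 4° short, and only the tab has been touched. One small push more.

Emit:
jog_arm(translation=[[2,1.5,0],[4,3.3,0],[4,3.3,0],[4,3.3,0],[4,3.3,0]], turn=[-2,-4,-4,-4,-4])

```text
clock: 5.37
position: [0.4951, 0.0158, 0.0369]
ee_rot: [0.522, 0.853, 0.0, 0.0]
ft_force: [-1.2, -0.3, 1.6]
grip_width: -0.0
```

```bash
python3 arc.py 21.3 117 116 115
python3 - <<'E'
from wr import *
p=manip.camera("wrist");measure(p)
f=p["frame"][140:300,220:420];cv2.imwrite("pics/e.png",cv2.resize(f,None,fx=3,fy=3,interpolation=2)[:,:,::-1])
np.savez("w2.npz",f=p["frame"],K=p["mtx"],T=p["pose"])
E
```

```text
[0.4951 0.0158 0.0369] [-1.23968133 -0.28806369  1.59467723] jaw 27.116592672754265
117.0 now along/perp [91.5 22.9] shift [1.2 1.1] turn -0.1
116.0 now along/perp [91.1 24.5] shift [2.4 2.2] turn -1.1
115.0 now along/perp [90.7 26. ] shift [3.7 3.2] turn -2.1
red [306.1 169.7] 1974 [0.5024 0.0602] [127.9 115.3]
yellow [422.1 219.2] 1091 [0.5862 0.0686] [127.4  76.7]
tab [303.7 246.2] 1155 rmax 0.11572780492197625 mean [ 97.3 118. ] line ang -47.502777
```

View pics/e.png

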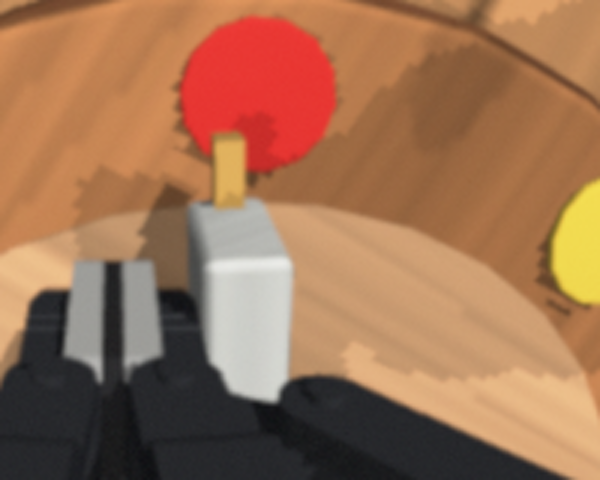

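The crop shows the tab's end face with its top edge mid-point at (248,262), its bottom edge mid-point at (228,202) and the pointer tip at (229,135). Converting these, each at its known height:

Run:
```python
from wr import *
w=np.load("w2.npz");p=dict(frame=w["f"],mtx=w["K"],pose=w["T"]);print(p["pose"][:3,3])
for x,y,z in((248,262,.06),(205,262,.06),(290,262,.06),(228,202,.03),(190,202,.03),(265,202,.03),(229,135,.03),(229,135,.035)):
    X=wonz(p,(220+x/3,140+y/3),z);print(z,X.round(4),pol(X))
```

```text
[0.46339428 0.07742896 0.17837502]
0.06 [0.5041 0.0416] [110.5 118.6]
0.06 [0.4985 0.0388] [110.9 121.8]
0.06 [0.5097 0.0444] [110.4 115.3]
0.03 [0.5054 0.041 ] [109.3 118.1]
0.03 [0.4994 0.0379] [109.7 121.7]
0.03 [0.5114 0.044 ] [109.3 114.6]
0.03 [0.4996 0.0518] [121.6 118.2]
0.035 [0.4984 0.0526] [122.9 118.5]
```

The tab is at 118.2° and the target is about 115.5°.

Emit:
jog_arm(translation=[[1.6,1.5,0],[3.3,3,0],[3.3,3,0],[3.3,3,0],[3.3,3,0]], turn=[-1,-2.5,-2.5,-2.5,-2.5])

```text
clock: 5.83
position: [0.4985, 0.0187, 0.0369]
ee_rot: [0.54, 0.842, 0.0, 0.0]
ft_force: [-1.1, -2.0, -0.1]
grip_width: -0.001
```

```bash
cat > near.py <<'E'
from wr import *
import sys
p=manip.camera("wrist");measure(p)
f=p["frame"][140:300,220:420];cv2.imwrite(sys.argv[1],cv2.resize(f,None,fx=3,fy=3,interpolation=2)[:,:,::-1])
np.savez("w2.npz",f=p["frame"],K=p["mtx"],T=p["pose"])
E
python3 arc.py 21 116.5 115.5 114.5;python3 near.py pics/f.png
```

```text
[0.4985 0.0187 0.0369] [-1.07716434 -2.0025036  -0.095474  ] jaw 24.635934177840383
116.5 now along/perp [92.4 19.3] shift [-1.3 -1.1] turn 1.9
115.5 now along/perp [92.1 20.9] shift [-0.  -0.1] turn 0.9
114.5 now along/perp [91.7 22.5] shift [1.3 0.9] turn -0.1
red [295.1 169.7] 1977 [0.5022 0.0602] [128.  115.4]
yellow [417.2 214.5] 1135 [0.5863 0.0687] [127.5  76.7]
tab [303.6 246.4] 1142 rmax 0.1122919573269446 mean [ 97.4 115.3] line ang -49.37794
```

View pics/f.png

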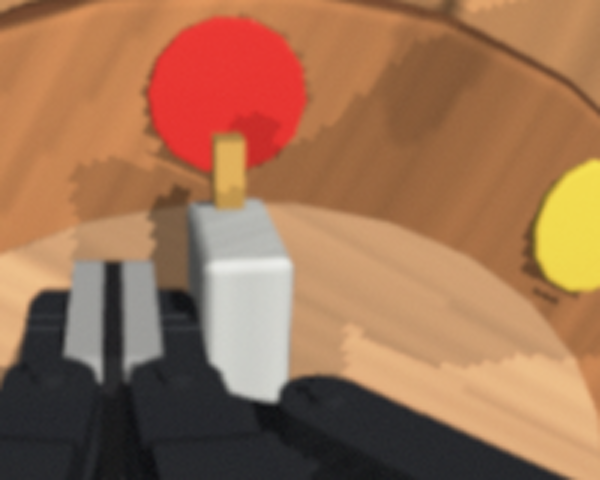

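The pointer at (229,135) now lines up with the red disc's centre at (226,93), tab about 115.6° against red at 115.4–115.8°. I'll back off, rise and go over the knob.

Emit:
jog_arm(translation=[[-12,-6,0],[-22,-11,0],[-22,-11,0],[-22,-11,40],[-22,-11,80],[-22,-11,95],[-22,-11,95],[20,-45,95],[58,-74,95],[58,-74,95],[58,-74,95],[58,-74,95]], turn=[0,0,0,0,0,0,0,0,0,0,0,0])

```text
clock: 6.88
position: [0.5568, -0.056, 0.131]
ee_rot: [0.541, 0.841, -0.0, 0.0]
ft_force: [-0.2, 0.1, 0.6]
grip_width: -0.002
```

```bash
python3 look.py pics/g.png
```

```text
6.8833 [ 0.5568 -0.056   0.131 ] [ 0.541  0.841 -0.     0.   ] [-0.17563493  0.0806179   0.58426969]
scene tab 0.79 0.09251600420823028 118.3592855315822
scene ptr 0.7 0.10309902710701659 118.46557257499134
side tab 0.98 0.09697804030226888 115.40745536039815
side tab 0.64 0.3636472917359067 -78.14022783578743
side ptr 0.93 0.11706917343030002 119.59052591634477
red [256.4  41.5] 682 [0.5027 0.0606] [128.1 115.1]
yellow [349.2  78.5] 794 [0.5874 0.0675] [126.7  76.1]
tab [256.   89.4] 1270 rmax 0.10934365450380168 mean [ 87.4 115.5] line ang -62.5146
tab [152.5 249.1] 544 rmax 0.10989693543270117 mean [  95.7 -130.1] line ang -46.460735
```

View pics/g.png

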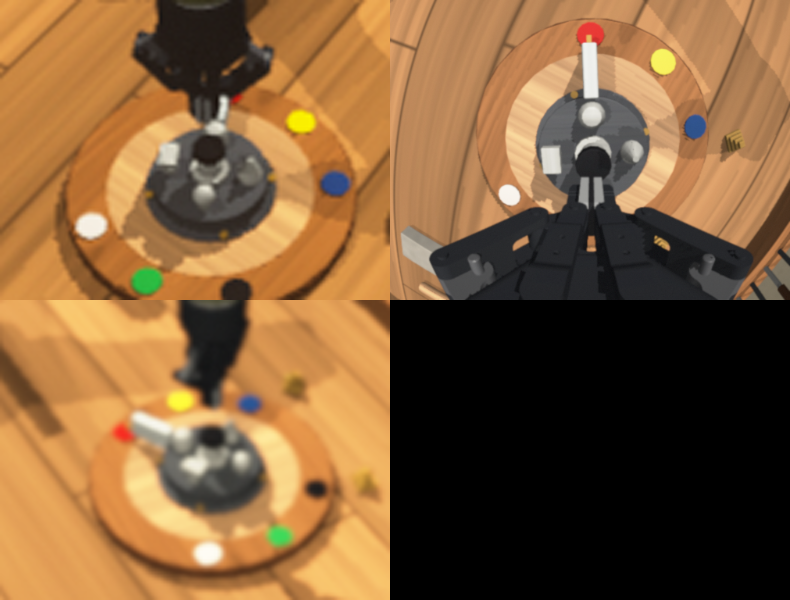

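The wrist view shows the tab and pointer aimed through the red disc's centre (590,34), with tab at 115.5° and red at 115.1–115.8°. The fingers are over the knob, so I'll press.

Emit:
jog_arm(translation=[[0,0,-20],[0,0,-38],[0,0,-42],[0,0,-44],[0,0,-46],[0,0,-48],[0,0,-50],[0,0,-52],[0,0,-53],[0,0,-53],[0,0,-53]], turn=[0,0,0,0,0,0,0,0,0,0,0])

```text
clock: 8.15
position: [0.5566, -0.0545, 0.0793]
ee_rot: [0.54, 0.842, 0.001, 0.001]
ft_force: [0.7, -0.1, 3.7]
grip_width: -0.0
```

Emit:
jog_arm(translation=[[0,0,-1],[0,0,-2],[0,0,-3],[0,0,-3]], turn=[0,0,0,0])

```text
clock: 8.48
position: [0.5569, -0.0545, 0.0779]
ee_rot: [0.54, 0.842, 0.002, 0.0]
ft_force: [-9.8, 1.7, 24.3]
grip_width: -0.001
```

The force rose to 24 N at z = 0.078, so the knob has bottomed out. Rising and checking.

Emit:
jog_arm(translation=[[0,0,10],[0,0,40],[0,0,80],[0,0,110],[-40,0,130],[-80,0,130],[-80,0,130],[-80,0,130]], turn=[0,0,0,0,0,0,0,0])

```text
clock: 9.15
position: [0.4756, -0.0543, 0.2085]
ee_rot: [0.54, 0.842, 0.004, 0.0]
ft_force: [0.8, 0.2, 0.3]
grip_width: -0.001
```

```bash
python3 look.py pics/h.png
```

```text
9.15 [ 0.4756 -0.0543  0.2085] [0.54  0.842 0.004 0.   ] [0.83131007 0.21936079 0.29015349]
scene tab 0.75 0.10115424147775556 115.87959842216786
scene ptr 0.65 0.10507579700052162 116.70690667171681
side tab 0.59 0.08957677528323917 112.30479699303815
side ptr 0.7 0.12548851063820068 119.84723282263634
red [320.4  87.6] 451 [0.5019 0.0594] [127.4 115.6]
yellow [386.2 116.4] 379 [0.5868 0.0677] [126.7  76.4]
tab [328.2 127.3] 627 rmax 0.10986409432020938 mean [ 88.1 115.8] line ang -61.022602
```

View pics/h.png

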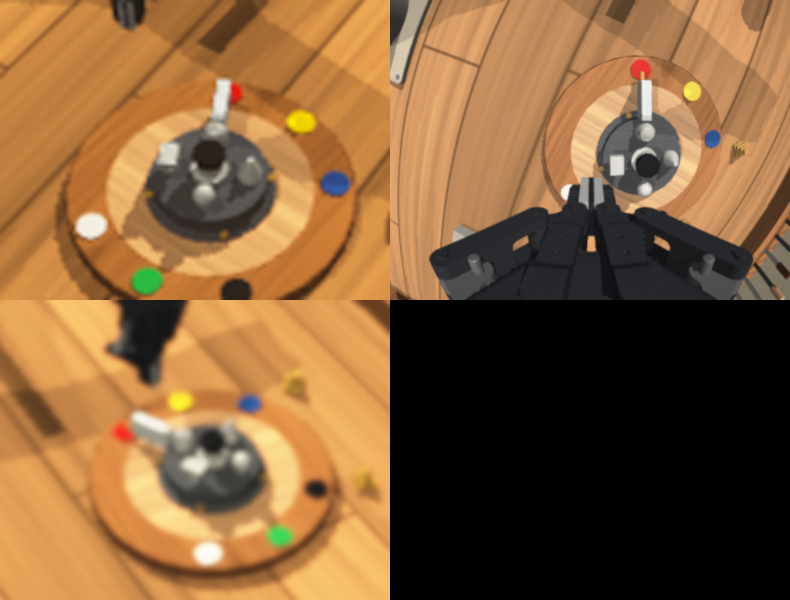

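The tab is at 115.8° and red at 115.6°, the knob sits lower, and the ornaments and discs are where they were. Handing in.

```bash
python3 -c "
from workcell import manip
print(manip.hand_in())"
```

```text
the job is handed in; nothing more can be done
None
```

I pushed the tab about 33° clockwise with the outside of the shut fingers until the pointer was on the red disc. I then backed off and pressed the locking knob down, and handed in at about 9 s on the robot's clock.

**Last checks**
- **Pointing:** after the press, the wrist camera put the tab at 115.8° and the red disc at 115.6°. The disc-circle fit put red at 115.8°.
- **Knob:** the press ended at a fingertip height of 0.078 m, the height given for the knob fully down. The force jumped from 4 N to 24 N there, and the knob looks lower in the final picture.
- **Surroundings:** the discs and both ornaments look unmoved in the last pictures. The other bystanders were outside those close-ups, but the arm did not go near them.

**Disagreements:** the trained network's tab and pointer readings scattered between 112° and 120° in the scene and side views. I relied on the wrist geometry instead, which agreed with the two-camera disc fit.

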